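# Pack the last glass and stack the carry tray on top

### The arm

A 6-joint arm with a two-finger parallel gripper is mounted at the origin on the work surface. World frame = base frame: x ahead of the robot, y to its left, z up, the work surface at z = 0. Lengths are in m, angles in degrees, forces in N, time in s.
With the tool pointing down it reaches from about 0.3 to 0.75 m from the base axis. Payload 8.5 kg.
Tool frame: the origin (TCP) lies at the very end of the fingers, on their centre line; the grasp point (between the pads) lies 19 mm behind it (env.tcp_to_grasp is the distance from the TCP to the grasp point, in m); z points along the fingers, y is the line along which they close (so a half turn about z gives the same grasp; the last joint's range is limited). The gripper opens to 85 mm and grips with 20 to 120 N. Pads are 22 mm wide; open, the fingers measure 114 mm over their backs; the gripper's body (76 mm by 85 mm) begins 54 mm behind the grasp point. The pads swing forward as they close: fully open they stand 13 mm farther back than shut.
Start: joints at [53.784, 21.807, 74.336, -0, 83.858, -12.336], TCP at [0.223, 0.503, 0.231] pointing down, gripper open.
Joint ranges: [-178.18, 178.18], [-50.72, 133.34], [12.68, 142.11], [-81.47, 261.47], [9.98, 163.14], [-165.26, 165.26]. Speed limits (degrees/s): [136.94, 136.94, 180, 180, 180, 180].

### API

Orientations are given as a 3x3 rotation matrix whose columns are the frame's x, y, z axes.
In Python, from rig import status, get_image, env gives the robot as it stands.
- The arm moves only by the shell command python3 -m handwheel 'ROWS' [FORCE]. ROWS is text: rows parted by semicolons, each of 7 numbers parted by spaces: the shift along the world's x, y, z in cm, then the turn, a rotation vector about the world's x, y, z in degrees, then the opening, from 0 (shut) to 1 (fully open). In form: dx dy dz wx wy wz gripper; .... A call has 1 to 8 rows; each row is the pose to reach, as a shift and turn from the pose commanded when the call began; what a row does not reach only later rows make up. A row lasts 1/12 s, in which the tool goes at most 41.7 mm and 7.16 degrees, less where a joint would pass 70% of its speed; a pose out of reach is approached as far as the arm can. A call with a gripper value outside its range is refused whole. The fingers move at their own pace and stop on an object; FORCE is the grip in N (left out, the last holds). Time passes only in rows, so rows that repeat a pose let the fingers close. It gives the time, the measured TCP pose, the force, the opening and the grip force at its end, in the units of the state.
- status.observe(): the state, without advancing time (a new reading comes with each control period).
- get_image(name): name is "side" or "top"; returns a dict with "color" (420x560x3 uint8, red, green, blue), "vertical_fov" (degrees; the focal length in pixels is half the picture's height over the tangent of half this angle, whatever the lens; pixels are square), "cx", "cy" (the principal point, pixels), "xyz" and "orientation" of the camera in the world. Camera axes: x right, y down, z forward; pixel columns grow to the right and rows downward; lengths in m; the calibration is good to about 2 mm. A picture is of the moment at which its call begins. There is no depth.
- env.close_job(): hands the job in; it is judged then, once.
The state is a dict: "time_s": time; "q": joint angles; "qvel": joint speeds; "joint_efforts": joint torques, N m; "position": TCP position; "tool_rot": TCP orientation; "ft_force": force on the tool from outside, world axes, zero at the start; "wrist_torque": the same for the moment, N m; "grip_width": finger opening in m; "gripper_force": force on a finger pad.
Only numpy, scipy, OpenCV 4.12 (cv2) and the standard library are available. Lean on these libraries where they do the work, as an engineer would, in place of code of your own. Each camera call takes 0.05 s, during which the arm holds its last target. There are 200 camera calls.

### The job

Stand the loose glass upright on the cork coaster in the one free compartment of the grey compartment tray and let go of it. Then pick up the other grey tray by its carrying bar and lower it, without dropping it, onto the compartment tray so that its four corner lugs sit fully home in the corner sockets. All glasses must stay upright, and the plates, bowl and small wooden box must be left alone.

Things in the scene. Friction and masses are not known exactly. Their poses are not given: they have to be found in the camera images.
- glass: The loose green-tinted drinking glass to pack, standing upright on the white table between the two trays: hollow cup, 44 mm outer diameter at the rim, slightly narrower at the foot, 55 mm high, about 90 g. Origin: centre of its underside; z up.
- lower_tray: Loose grey plastic tray without handle, 240 mm (its x) by 190 mm (its y), 80 mm high, 0.7 kg, on the table left or right. Origin: centre of its underside; z up. Floor and walls 5 mm thick. Dividers 60 mm high on its x and y axes make 4 compartments with middles at x = +-56, y = +-43 mm: three hold a glass, the fourth only the coaster. Fingers have more room along the tray's x than its y.
- socket3 (a point): Mouth of the lower tray's socket at its +x, +y corner, flush with the rim, 80 mm above the tray's origin. The four sockets are 20 mm square and 18 mm deep, in 30 mm square corner blocks, centred at x = +-105, y = +-80 mm of the lower tray.
- upper_tray: Loose grey plastic tray with a carrying bar, 240 mm (its x) by 190 mm (its y), about 0.45 kg, on the other side of the table. Origin: centre in plan, at the height of the lug tips (on the table now); z up. Underside 14 mm and rim 64 mm above the origin. Fully home, the underside rests on the lower tray's rim, with this origin 66 mm above the lower tray's; half a turn also fits.
- lug3 (a point): Tip of the upper tray's lug under its +x, +y corner. The four round lugs are 14 mm in diameter and 14 mm long, tapering to 8 mm at the tip, at x = +-105, y = +-80 mm of the upper tray; they have 3 mm of play each way in the sockets.
- carry_bar (a point): Middle of the upper tray's carrying bar, over the tray's centre, 108 mm above its origin. The bar is 120 mm long (tray x), 18 mm wide (tray y, the width to grip) and 20 mm high, on two posts at x = +-53 mm; between them it is free down to a low middle wall (6 mm thick, top 51 mm above the origin).
- coaster: Round cork coaster, 60 mm in diameter, 4 mm thick, lying on the floor of the free compartment of the lower tray. Origin: centre of its underside; its top is 9 mm above the lower tray's origin.
- packed_glass_a: green-tinted drinking glass, identical to glass (44 mm wide, 55 mm high), already standing in one of the compartments of the lower tray. Origin: centre of its underside. Stays in the tray.
- packed_glass_b: green-tinted drinking glass, identical to glass (44 mm wide, 55 mm high), already standing in one of the compartments of the lower tray. Origin: centre of its underside. Stays in the tray.
- packed_glass_c: green-tinted drinking glass, identical to glass (44 mm wide, 55 mm high), already standing in one of the compartments of the lower tray. Origin: centre of its underside. Stays in the tray.
- plate_stack: Bystander: low stack of clear glass plates, 140 mm in diameter, 49 mm high, beyond the trays. Origin: centre of its underside.
- bowl: Bystander: clear glass bowl, 110 mm in diameter, 50 mm high, on the left of the trays. Origin: centre of its underside.
- wooden_box: Bystander: small open wooden box, 140 by 100 mm, 50 mm high, on the right of the trays. Origin: centre of its underside.
There are look-alikes about, which are no part of the job. Leave any blue, orange or pink look-alike of the glass alone.

How it is judged:
By the outcome, as a careful person would: the job done as asked, in the order asked, and still so for the second after the job is handed in, with the robot touching nothing.
It also fails if it takes over 70 s, if anything falls off the work surface, if the arm or the gripper's body presses on something with over 40 N, if the wrist force passes 120 N, or if a joint passes its speed limit or range.

## Working session

There is one attempt and no reset: what is moved stays moved. The work goes in short steps, Python scripts to look and compute and a shell command to move; the robot and the scene stay as the last step left them, time stands still between calls to the robot, and variables do not carry over. Pictures are saved under pics/ and viewed, at most 10 in all, crops included, and the job is handed in when it is done.

```bash
mkdir -p pics; ls
cat > h.py <<'E'
import numpy as np, cv2
from rig import status, get_image, env
def cam(n):
    d=get_image(n); d["f"]=210/np.tan(np.radians(d["vertical_fov"])/2); return d
def ray(d,u,v):
    r=np.array([(u-d["cx"])/d["f"],(v-d["cy"])/d["f"],1.]); return np.array(d["xyz"]),np.array(d["orientation"])@r
def plane(d,u,v,z):
    o,r=ray(d,u,v); return o+r*(z-o[2])/r[2]
def proj(d,p):
    c=np.array(d["orientation"]).T@(np.array(p)-d["xyz"]); return d["cx"]+d["f"]*c[0]/c[2], d["cy"]+d["f"]*c[1]/c[2]
def save(n,img): cv2.imwrite("pics/"+n,img[:,:,::-1])
E
python3 - <<'E'
from h import *
for n in("top","side"):
    d=cam(n); save(n+"0.png",d["color"]); np.save(n+"0.npy",d,allow_pickle=True)
    print(n,{k:v for k,v in d.items() if k!="color"})
s=status.observe(); print(s)
E
```

```text
pics
top {'vertical_fov': 50.65659172030881, 'cx': 278.4454605396827, 'cy': 207.5702074021458, 'xyz': array([ 0.34537918, -0.011844  ,  1.4452795 ]), 'orientation': array([[ 0.01982846, -0.98285108,  0.1833319 ],
       [-0.99975643, -0.01771396,  0.01316432],
       [-0.00969103, -0.18354828, -0.98296293]]), 'f': np.float64(443.69117395398064)}
side {'vertical_fov': 42.10651842651509, 'cx': 273.00587844631184, 'cy': 215.96141234944372, 'xyz': array([-0.05231351, -0.98698196,  0.93513943]), 'orientation': array([[ 8.31582068e-01, -3.25356614e-01,  4.50127024e-01],
       [-5.55401840e-01, -4.86787112e-01,  6.74215918e-01],
       [-2.44573792e-04, -8.10667245e-01, -5.85507095e-01]]), 'f': np.float64(545.5524116936962)}
{'time_s': 0.1, 'q': array([ 5.37825115e+01,  2.18386038e+01,  7.43787458e+01,  1.00870678e-03,
        8.38579933e+01, -1.23345324e+01]), 'qvel': array([-0.05545108, -0.05670048, -0.31752519, -0.10355382, -0.01321138,
        0.00342189]), 'joint_efforts': array([ 2.58858927e-03, -4.49225700e+01, -2.31658351e+01, -2.53485205e-04,
        3.63535015e-03,  1.43960688e-05]), 'position': array([0.22251128, 0.5027015 , 0.23076951]), 'tool_rot': array([[-9.14373548e-01,  4.04870829e-01, -7.91081029e-04],
       [ 4.04871492e-01,  9.14372993e-01, -1.05055786e-03],
       [ 2.98002898e-04, -1.28088847e-03, -9.99999135e-01]]), 'ft_force': array([-0.85890473, -0.27772936, -0.3440507 ]), 'wrist_torque': array([-0.02991317,  0.01164085,  0.0161545 ]), 'gripper_force': 0.0, 'grip_width': 0.08532503616711781}
```

View pics/top0.png

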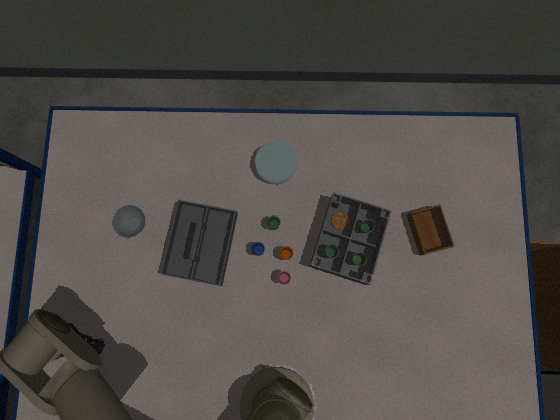

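View pics/side0.png

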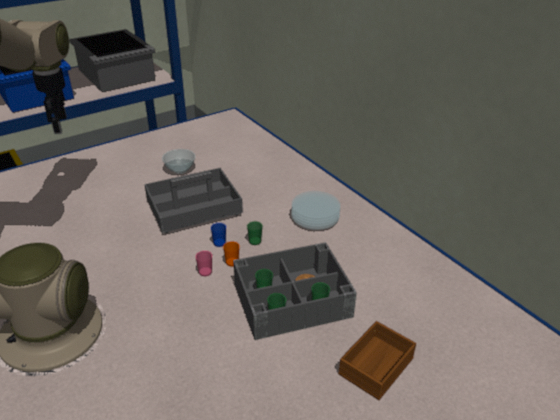

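Side and top pictures: the candidates are green (273,223), blue (258,249), orange (286,253) and pink (284,277), all in top. Packed green glasses are at (366,227), (331,252) and (358,259), with the orange-brown coaster at (340,220). I choose green (273,223), which is (255,233) in side. Next I check it in a close crop.

Run:
```python
from h import *
d=np.load("top0.npy",allow_pickle=True).item(); c=d["color"]
a=cv2.resize(c[180:300,245:405],None,fx=5,fy=5,interpolation=cv2.INTER_CUBIC)
a=np.clip(a*1.6,0,255).astype(np.uint8); save("cropR.png",a)
a=cv2.resize(c[190:300,145:292],None,fx=5,fy=5,interpolation=cv2.INTER_CUBIC)
a=np.clip(a*1.6,0,255).astype(np.uint8); save("cropL.png",a)
for n in("top","side"):
    d=np.load(n+"0.npy",allow_pickle=True).item(); c=d["color"]
    i=c.astype(int); m=((i[...,1]>i[...,0]*1.3+5)&(i[...,1]>i[...,2]*1.15+3)).astype(np.uint8)
    k,l,s,ce=cv2.connectedComponentsWithStats(m)
    for j in range(1,k):
        if 30<s[j,4]<1500: print(n,s[j],ce[j].round(1),plane(d,*ce[j],0.035).round(4))
```

```text
top [267 219  12  10  83] [272.7 223.7] [0.5552 0.0244 0.035 ]
top [360 219  14  13  96] [365.2 225.6] [ 0.5548 -0.2719  0.035 ]
top [325 245  13  13 103] [330.  251.3] [ 0.4702 -0.1591  0.035 ]
top [352 252  14  14  96] [357.1 258.6] [ 0.4489 -0.2447  0.035 ]
side [248 222  14  23 267] [254.5 232.4] [0.5557 0.0141 0.035 ]
side [255 269  18  19 280] [263.5 277.6] [ 0.478  -0.1508  0.035 ]
side [311 282  19  18 267] [319.7 290.2] [ 0.5646 -0.2621  0.035 ]
side [267 293  20  16 250] [275.9 300.3] [ 0.4596 -0.2324  0.035 ]
```

View pics/cropR.png

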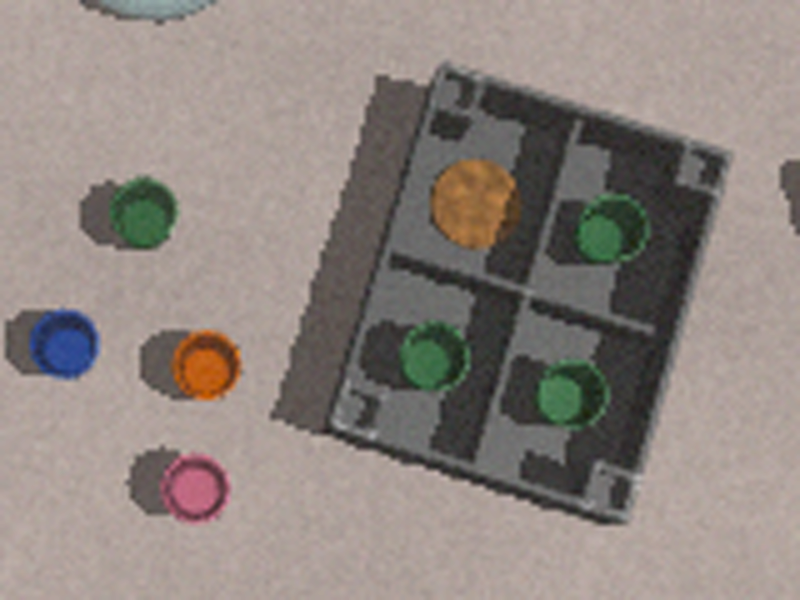

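View pics/cropL.png

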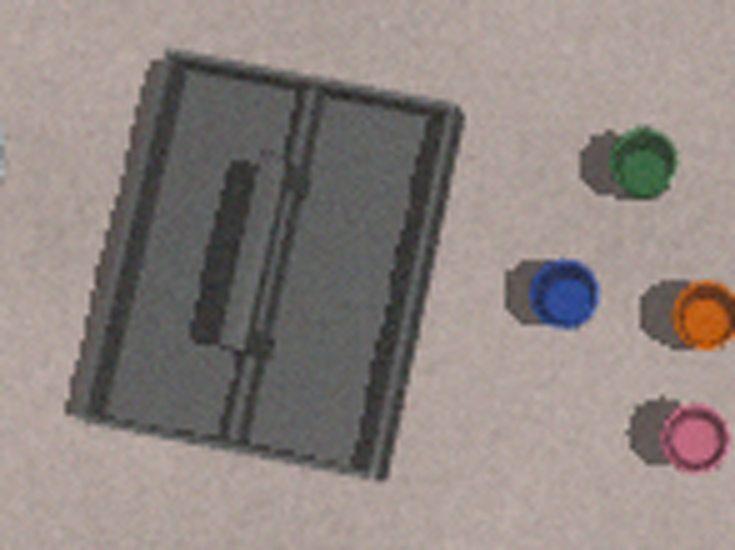

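The crop shows the chosen green glass, rim centre about (143,211) in the crop, clear of the blue, orange and pink ones. The tray's four sockets are at about (458,93), (705,167), (609,488) and (360,408). In the other crop, the upper tray's rim corners are at about (172,55), (460,108), (383,475) and (72,412).

```bash
cat >> h.py <<'E'
def fit(P,M):  # rigid 2D fit world P = R M + t
    P=np.array(P)[:,:2];M=np.array(M);A=(M-M.mean(0)).T@(P-P.mean(0))
    a=np.arctan2(A[0,1]-A[1,0],A[0,0]+A[1,1]);R=np.array([[np.cos(a),-np.sin(a)],[np.sin(a),np.cos(a)]])
    t=P.mean(0)-R@M.mean(0); return np.degrees(a),t,R,np.round((P-(M@R.T+t))*1000,1)
E
python3 - <<'E'
from h import *
d=np.load("top0.npy",allow_pickle=True).item()
s=np.load("side0.npy",allow_pickle=True).item()
f=lambda x,y,x0,y0:((x+.5)/5-.5+x0,(y+.5)/5-.5+y0)
P=[plane(d,*f(x,y,245,180),.08) for x,y in[(458,93),(705,167),(609,488),(360,408)]]
# order: far-left, far-right, near-right, near-left ; tray y-ish along... long side is world x
for p,q in zip(P,P[1:]+P[:1]): print(np.linalg.norm(p-q).round(4))
M=np.array([[.105,.08],[.105,-.08],[-.105,-.08],[-.105,.08]])
a,t,R,e=fit(P,M); print("lower",a,t,e.tolist())
for m in M: print("side pred socket",np.round(proj(s,[*(R@m+t),.08]),1))
for m in[[.056,.043],[.056,-.043],[-.056,-.043],[-.056,.043]]: print("comp",(R@m+t).round(4))
print("glassmeas",[plane(d,*f(x,y,245,180),z).round(4)[:2].tolist() for x,y,z in[(143,211,.055),(476,203,.009),(613,229,.06),(434,356,.06),(572,394,.06)]])
P=[plane(d,*f(x,y,145,190),.064) for x,y in[(172,55),(460,108),(383,475),(72,412)]]
for p,q in zip(P,P[1:]+P[:1]): print(np.linalg.norm(p-q).round(4))
N=np.array([[.12,.095],[.12,-.095],[-.12,-.095],[-.12,.095]])
a,t,R,e=fit(P,N); print("upper",a,t,e.tolist())
for m in N: print("side pred rim",np.round(proj(s,[*(R@m+t),.064]),1))
for m in[[-.06,0],[.06,0]]:
  print("bar end side",np.round(proj(s,[*(R@m+t),.118]),1),"top crop",((np.array(proj(d,[*(R@m+t),.118]))-[145,190])*5+2).round())
a=cv2.resize(s["color"][160:340,140:360],None,fx=3.6,fy=3.3,interpolation=cv2.INTER_CUBIC)
save("cropS.png",np.clip(a*1.6,0,255).astype(np.uint8))
E
```

```text
0.1598
0.2087
0.1579
0.207
lower -16.97575218276631 [ 0.51178768 -0.22007833] [[-2.4, -0.0], [-0.0, -0.5], [1.8, 1.2], [0.6, -0.7]]
side pred socket [321.5 245.6]
side pred socket [346.8 288.2]
side pred socket [257.3 307.6]
side pred socket [239.6 261.5]
comp [ 0.5779 -0.1953]
comp [ 0.5528 -0.2776]
comp [ 0.4457 -0.2449]
comp [ 0.4708 -0.1626]
glassmeas [[0.5585, 0.0225], [0.5749, -0.1941], [0.5517, -0.2737], [0.4697, -0.161], [0.4478, -0.2465]]
0.1874
0.233
0.1972
0.2312
upper -10.412369852307693 [0.49043737 0.25301395] [[-5.8, -1.1], [-2.4, 1.0], [4.0, -3.6], [4.2, 3.7]]
side pred rim [220.2 166.9]
side pred rim [241.7 198.2]
side pred rim [158.9 217.8]
side pred rim [143.6 183.3]
bar end side [169.4 179.2] top crop [232. 348.]
bar end side [210.1 170.4] top crop [278. 153.]
```

View pics/cropS.png

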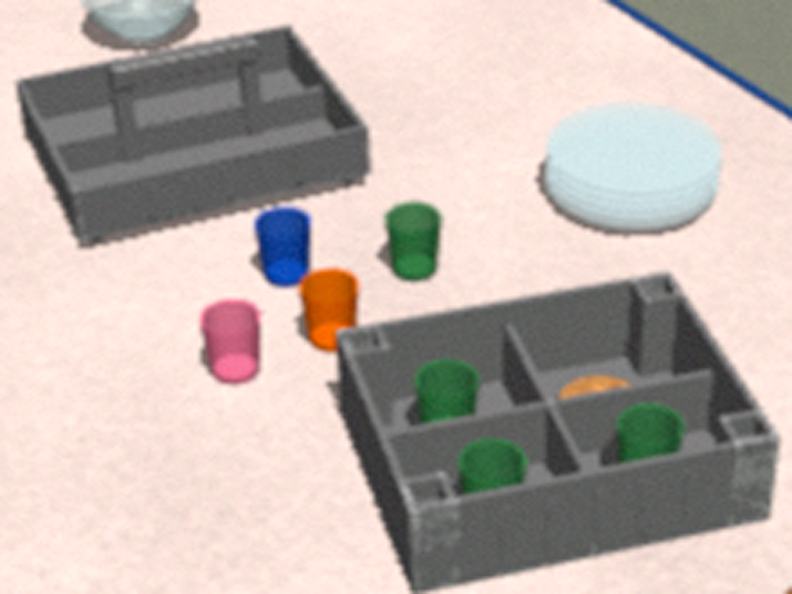

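The side crop shows the tray corners, the bar ends at about (113,72) and (257,42), the sockets, and the green glass rim at (414,212). I now fit both views jointly, with points only.

```bash
cat > j.py <<'E'
from h import *
from scipy.optimize import least_squares
d=np.load("top0.npy",allow_pickle=True).item(); s=np.load("side0.npy",allow_pickle=True).item()
f=lambda x,y,x0,y0:((x+.5)/5-.5+x0,(y+.5)/5-.5+y0)
g=lambda x,y:(140+(x+.5)/3.6-.5,160+(y+.5)/3.3-.5)
def joint(obs,x0):
    def r(p):
        c,sn=np.cos(p[2]),np.sin(p[2])
        return np.concatenate([np.subtract(proj(k,[p[0]+c*m[0]-sn*m[1],p[1]+sn*m[0]+c*m[1],m[2]]),uv) for k,uv,m in obs])
    o=least_squares(r,x0,loss="soft_l1"); return o.x,r(o.x).reshape(-1,2).round(1).tolist()
E
python3 - <<'E'
from j import *
C=[(1,1),(1,-1),(-1,-1),(-1,1)]
L=[[.105*a,.08*b,.08] for a,b in C]; U=[[.12*a,.095*b,.064] for a,b in C]
oL=[(d,f(*p,245,180),m) for p,m in zip([(458,93),(705,167),(609,488),(360,408)],L)]
oS=[(s,g(*p),m) for p,m in zip([(657,288),(748,427),(432,490),(362,340)],L)]
uL=[(d,f(*p,145,190),m) for p,m in zip([(172,55),(460,108),(383,475),(72,412)],U)]
uS=[(s,g(*p),m) for p,m in zip([(290,30),(365,130),(78,192),(22,82)],U)]+[(s,g(113,72),[-.06,0,.118]),(s,g(257,42),[.06,0,.118])]
for n,o,x0 in[("low",oL,[.51,-.22,-.3]),("lowS",oS,[.51,-.22,-.3]),("low both",oL+oS,[.51,-.22,-.3]),("up",uL,[.49,.25,-.2]),("upS",uS,[.49,.25,-.2]),("up both",uL+uS,[.49,.25,-.2])]:
    x,r=joint(o,x0); print(n,x[:2].round(4),np.degrees(x[2]).round(2),r)
    if n=="low both":
        c,q=np.cos(x[2]),np.sin(x[2]); print("free comp",x[0]+c*.056-q*.043,x[1]+q*.056+c*.043)
print("glass top",plane(d,*f(143,211,245,180),.055).round(4),"side",plane(s,*g(414,214),.055).round(4))
E
```

```text
low [ 0.5119 -0.2201] -17.02 [[0.0, -0.8], [-0.1, -0.0], [0.4, 0.6], [-0.2, 0.1]]
lowS [ 0.512  -0.2239] -16.52 [[0.1, -0.7], [0.7, -0.2], [-0.9, 0.7], [0.1, -0.1]]
low both [ 0.5122 -0.222 ] -16.77 [[0.5, -0.8], [0.4, -0.3], [1.2, 0.4], [0.5, 0.2], [-0.1, -1.1], [0.2, -0.5], [-1.5, -0.0], [-0.1, -0.7]]
free comp 0.5782696594669686 -0.19697880886545838
up [0.4911 0.2532] -10.53 [[-0.2, -2.0], [0.3, -0.9], [-1.4, 1.1], [1.0, 1.1]]
upS [0.4902 0.2448] -9.8 [[0.8, -0.8], [2.3, 0.2], [-0.7, 1.6], [-1.4, 0.3], [-0.4, -0.9], [0.3, -0.8]]
up both [0.4915 0.2502] -10.11 [[0.4, -2.0], [1.1, -1.2], [-0.0, 0.8], [2.2, 1.3], [0.5, -1.6], [1.6, -0.7], [-1.3, 0.4], [-1.6, -0.8], [-0.8, -1.9], [-0.2, -1.7]]
glass top [0.5585 0.0225 0.055 ] side [0.5613 0.0213 0.055 ]
```

```bash
python3 -m handwheel '2 -3 0 0 0 -5 0.7; 4 -6 0 0 0 -10 0.7; 6 -9 0 0 0 -15 0.7; 8 -12 0 0 0 -20 0.7; 10 -14.5 0 0 0 -26 0.7; 12.5 -18 0 0 0 -31 0.7; 14.5 -21 0 0 0 -36 0.7; 16.5 -24 0 0 0 -41 0.7' 30
python3 -m handwheel '2 -3 0 0 0 -5 0.7; 4 -6 -1 0 0 -10 0.7; 6 -9 -3 0 0 -15 0.7; 8 -12 -5 0 0 -20 0.7; 10 -14.5 -7 0 0 -26 0.7; 12.5 -18 -8 0 0 -31 0.7; 15 -21.5 -9 0 0 -36 0.7; 17 -24 -10 0 0 -42 0.7'
```

```text
time_s: 0.77
position: [0.3883, 0.2611, 0.2311]
tool_rot: [[-0.42, 0.907, -0.0], [0.907, 0.42, -0.0], [0.0, -0.0, -1.0]]
ft_force: [1.3, 0.2, 0.5]
grip_width: 0.0594
gripper_force: 0.0
time_s: 1.43
position: [0.5585, 0.0207, 0.1306]
tool_rot: [[0.295, 0.955, -0.0], [0.955, -0.295, -0.0], [-0.0, -0.0, -1.0]]
ft_force: [1.0, 1.1, -0.3]
grip_width: 0.0597
gripper_force: 0.0
```

```bash
python3 -m handwheel '0.15 0.1 -3 0 0 0 0.7; 0.15 0.1 -6 0 0 0 0.7; 0.15 0.1 -8 0 0 0 0.7; 0.15 0.1 -9.5 0 0 0 0.7; 0.15 0.1 -10.5 0 0 0 0.7; 0.15 0.1 -11 0 0 0 0.7; 0.15 0.1 -11 0 0 0 0.7; 0.15 0.1 -11 0 0 0 0.7'
python3 -m handwheel '0 0 0 0 0 0 0.4; 0 0 0 0 0 0 0.3; 0 0 0 0 0 0 0.3; 0 0 0 0 0 0 0.3; 0 0 0 0 0 0 0.3; 0 0 0 0 0 0 0.3' 25
```

```text
time_s: 2.1
position: [0.5595, 0.0239, 0.0219]
tool_rot: [[0.29, 0.957, 0.001], [0.957, -0.29, -0.0], [0.0, 0.001, -1.0]]
ft_force: [0.2, 0.0, 0.4]
grip_width: 0.0596
gripper_force: 0.0
time_s: 2.6
position: [0.5598, 0.0238, 0.0225]
tool_rot: [[0.29, 0.957, 0.002], [0.957, -0.29, -0.0], [0.0, 0.002, -1.0]]
ft_force: [-0.3, 0.1, 6.4]
grip_width: 0.0428
gripper_force: 24.9
```

```bash
python3 -m handwheel '0 0 1 0 0 0 0.3; 0 0 3 0 0 0 0.3; 0 0 5.5 0 0 0 0.3; 0 0 8 0 0 0 0.3; 0 0 10.5 0 0 0 0.3; 0 0 12.5 0 0 0 0.3; 0 0 13.5 0 0 0 0.3; 0 0 14 0 0 0 0.3'
python3 -m handwheel '0.2 -1.5 0 0 0 0 0.3; 0.5 -4.5 0 0 0 0 0.3; 0.8 -8 0 0 0 0 0.3; 1.1 -12 0 0 0 0 0.3; 1.4 -16 0 0 0 0 0.3; 1.6 -19 0 0 0 0 0.3; 1.7 -21 0 0 0 0 0.3; 1.7 -21.8 0 0 0 0 0.3'
python3 - <<'E'
from h import *
out=[]
for n in("side","top"):
    d=cam(n); np.save(n+"1.npy",d,allow_pickle=True)
    o,_=map(int,proj(d,[.55,-.2,.1])),0; u,v=o
    out.append(cv2.resize(d["color"][v-60:v+60,u-40:u+40],(400,600),interpolation=cv2.INTER_CUBIC)); print(n,u-40,v-60)
save("hold.png",np.clip(np.hstack(out)*1.5,0,255).astype(np.uint8)); print(status.observe()["position"],status.observe()["grip_width"],status.observe()["ft_force"])
E
```

```text
time_s: 3.27
position: [0.5594, 0.0239, 0.1631]
tool_rot: [[0.29, 0.957, 0.003], [0.957, -0.29, -0.0], [0.0, 0.003, -1.0]]
ft_force: [0.5, 0.5, -0.4]
grip_width: 0.0427
gripper_force: 25.6
time_s: 3.93
position: [0.5756, -0.1969, 0.1599]
tool_rot: [[0.293, 0.956, -0.002], [0.956, -0.293, 0.001], [0.0, -0.002, -1.0]]
ft_force: [-0.6, -0.0, -0.9]
grip_width: 0.0425
gripper_force: 25.6
side 260 197
top 305 163
[ 0.57567634 -0.19475413  0.16026855] 0.04252522449466681 [-0.58611863  0.13026603 -0.46959031]
```

View pics/hold.png

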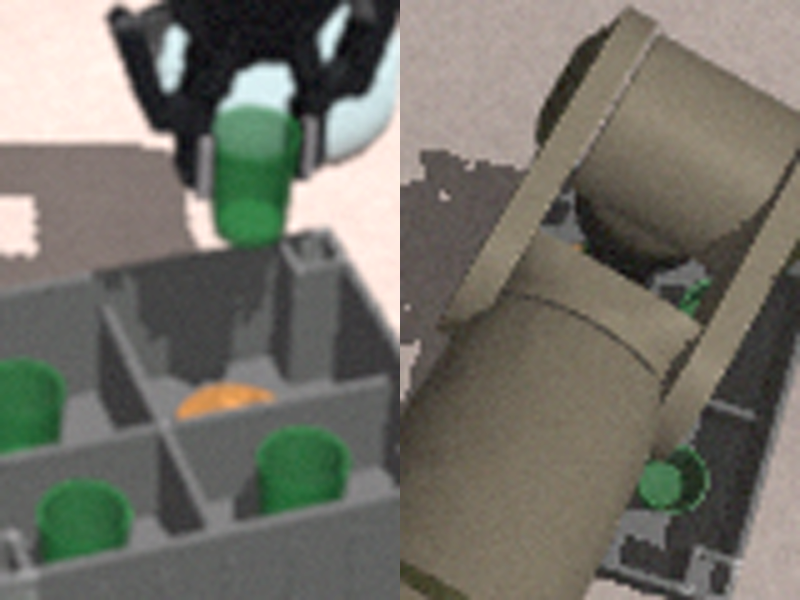

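The glass hangs upright in the fingers, with its foot at crop (250,225) in side, and the coaster's visible part is at (225,402). Next I check the alignment.

Run:
```python
from h import *
s=np.load("side1.npy",allow_pickle=True).item()
q=lambda x,y:(260+(x+.5)/5-.5,197+(y+.5)/5-.5)
print("foot",plane(s,*q(250,224),.142),"rim",plane(s,*q(258,124),.195))
# coaster extents: left/right edges and far edge
for p in[(176,415),(225,384),(275,403)]: print(plane(s,*q(*p),.009))
c,sn=np.cos(np.radians(-16.8)),np.sin(np.radians(-16.8))
for m in[(-.0,0),(.105,.08),(0,.095)]:print(m)
print(proj(s,[.577,-.196,.009]))
```

```text
foot [ 0.57211631 -0.20537262  0.142     ] rim [ 0.5774755  -0.20086636  0.195     ]
[ 0.55422854 -0.17637331  0.009     ]
[ 0.58828056 -0.17138274  0.009     ]
[ 0.60069424 -0.19677414  0.009     ]
(-0.0, 0)
(0.105, 0.08)
(0, 0.095)
(np.float64(306.82706217712223), np.float64(280.6009475636006))
```

```bash
python3 -m handwheel '0.1 0 -1.5 0 0 0 0.3; 0.1 0 -4 0 0 0 0.3; 0.1 0 -6.5 0 0 0 0.3; 0.1 0 -9 0 0 0 0.3; 0.1 0 -10.5 0 0 0 0.3; 0.1 0 -11.5 0 0 0 0.3; 0.1 0 -12.1 0 0 0 0.3; 0.1 0 -12.3 0 0 0 0.3'
python3 -m handwheel '0 0 -0.1 0 0 0 0.3; 0 0 -0.2 0 0 0 0.3; 0 0 -0.3 0 0 0 0.3; 0 0 -0.4 0 0 0 0.3; 0 0 -0.4 0 0 0 0.3'
```

```text
time_s: 4.7
position: [0.5771, -0.1931, 0.0378]
tool_rot: [[0.289, 0.957, -0.001], [0.957, -0.289, 0.001], [0.0, -0.001, -1.0]]
ft_force: [0.5, -0.1, -0.8]
grip_width: 0.0424
gripper_force: 25.6
time_s: 5.12
position: [0.5772, -0.1942, 0.0346]
tool_rot: [[0.29, 0.957, 0.0], [0.957, -0.29, -0.0], [-0.0, 0.0, -1.0]]
ft_force: [-0.4, -0.3, -1.2]
grip_width: 0.0424
gripper_force: 25.6
```

```bash
python3 -m handwheel '0 -0.1 -0.1 0 0 0 0.3; 0 -0.1 -0.2 0 0 0 0.3; 0 -0.1 -0.3 0 0 0 0.3; 0 -0.1 -0.3 0 0 0 0.3; 0 -0.1 -0.3 0 0 0 0.3'
```

```text
time_s: 5.53
position: [0.5772, -0.1952, 0.0315]
tool_rot: [[0.29, 0.957, 0.0], [0.957, -0.29, -0.0], [-0.0, 0.0, -1.0]]
ft_force: [-0.5, -0.0, 3.0]
grip_width: 0.0424
gripper_force: 25.7
```

```bash
python3 -m handwheel '0 0 0 0 0 0 0.55; 0 0 0 0 0 0 0.6; 0 0 0 0 0 0 0.66; 0 0 0 0 0 0 0.66; 0 0 0 0 0 0 0.66'
python3 -m handwheel '0 0 1 0 0 0 0.66; 0 0 3 0 0 0 0.66; 0 0 5 0 0 0 0.66; 0 0 8 0 0 0 0.66; 0 0 11 0 0 0 0.66; 0 0 14 0 0 0 0.66; 0 0 17 0 0 0 0.66; 0 0 20 0 0 0 0.66'
```

```text
time_s: 5.95
position: [0.5771, -0.1951, 0.0312]
tool_rot: [[0.29, 0.957, -0.0], [0.957, -0.29, 0.0], [0.0, -0.0, -1.0]]
ft_force: [0.4, 1.2, 0.2]
grip_width: 0.0563
gripper_force: 0.0
time_s: 6.62
position: [0.5768, -0.1949, 0.2338]
tool_rot: [[0.29, 0.957, 0.001], [0.957, -0.29, -0.0], [-0.0, 0.001, -1.0]]
ft_force: [1.7, -1.1, -0.5]
grip_width: 0.0565
gripper_force: 0.0
```

```bash
python3 -m handwheel '-0.3 2 0 0 0 6 1; -0.8 5 0 0 0 12 1; -1.4 8 0 0 0 18 1; -2 11 0 0 0 24 1; -2.6 14 0 0 0 30 1; -3.2 17 0 0 0 36 1; -3.8 20 0 0 0 42 1; -4.3 22.5 0 0 0 48 1'
python3 -m handwheel '-0.6 3 0 0 0 6 1; -1.2 6 0 0 0 12 1; -1.8 9 0 0 0 18 1; -2.4 12 0 0 0 24 1; -3 15 0 0 0 30 1; -3.6 18 0 0 0 36 1; -4 20.5 0 0 0 42 1; -4.3 22 0 0 0 48.3 1'
python3 - <<'E'
from h import *
d=cam("side"); np.save("side2.npy",d,allow_pickle=True)
a=cv2.resize(d["color"][120:340,130:370],(800,600),interpolation=cv2.INTER_CUBIC)
save("s2.png",np.clip(a*1.5,0,255).astype(np.uint8))
s=status.observe();print(s["q"].round(1))
E
```

```text
time_s: 7.28
position: [0.5333, 0.0318, 0.2323]
tool_rot: [[-0.522, 0.853, 0.001], [0.853, 0.522, 0.0], [-0.0, 0.001, -1.0]]
ft_force: [0.7, 0.3, 0.4]
grip_width: 0.0854
gripper_force: 0.0
time_s: 7.95
position: [0.4902, 0.2522, 0.2322]
tool_rot: [[-0.984, 0.177, 0.001], [0.177, 0.984, 0.001], [-0.001, 0.001, -1.0]]
ft_force: [0.6, 0.0, -0.3]
grip_width: 0.0855
gripper_force: 0.0
[ 15.   21.9  74.    0.1  84.  -65.3]
```

View pics/s2.png

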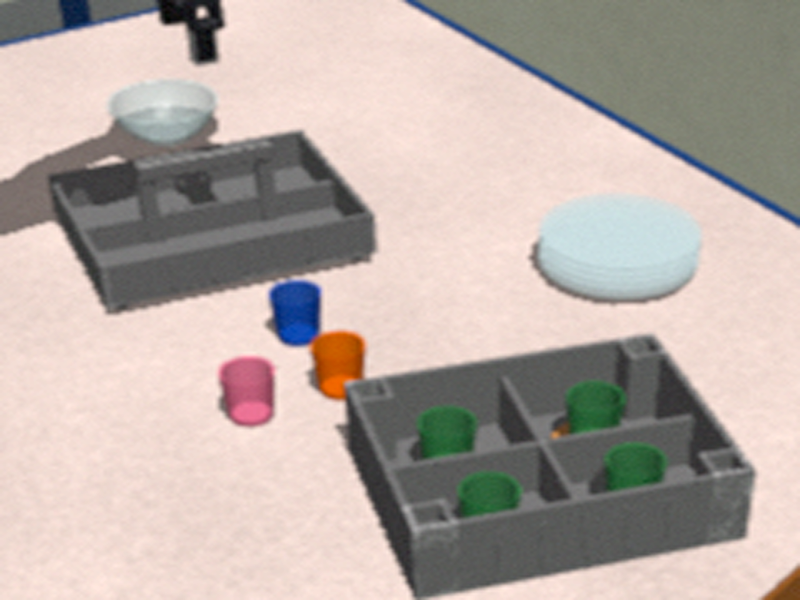

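The glass stands upright on the coaster in the free compartment, and the bar is clear below the fingers. Next I descend onto the bar.

```bash
python3 -m handwheel '0.1 -0.2 -3 0 0 0 1; 0.1 -0.2 -6 0 0 0 1; 0.1 -0.2 -9 0 0 0 1; 0.1 -0.2 -11 0 0 0 1; 0.1 -0.2 -12.5 0 0 0 1; 0.1 -0.2 -13.5 0 0 0 1; 0.1 -0.2 -14.3 0 0 0 1; 0.1 -0.2 -14.3 0 0 0 1'
python3 -m handwheel '0 0 0 0 0 0 0.5; 0 0 0 0 0 0 0.3; 0 0 0 0 0 0 0.2; 0 0 0 0 0 0 0.15; 0 0 0 0 0 0 0.1; 0 0 0 0 0 0 0.1; 0 0 0 0 0 0 0.1; 0 0 0 0 0 0 0.1' 40
```

```text
time_s: 8.67
position: [0.4919, 0.2476, 0.0876]
tool_rot: [[-0.983, 0.184, -0.001], [0.184, 0.983, -0.0], [0.001, -0.001, -1.0]]
ft_force: [-0.3, -0.4, -1.1]
grip_width: 0.0854
gripper_force: 0.0
time_s: 9.33
position: [0.4926, 0.2482, 0.089]
tool_rot: [[-0.983, 0.183, 0.002], [0.183, 0.983, 0.001], [-0.001, 0.001, -1.0]]
ft_force: [-0.4, 1.5, 5.5]
grip_width: 0.0173
gripper_force: 40.1
```

```bash
python3 -m handwheel '0 0 0 0 0 0 0.05; 0 0 0 0 0 0 0.05; 0 0 0.5 0 0 0 0.05; 0 0 1.5 0 0 0 0.05; 0 0 2.5 0 0 0 0.05; 0 0 4 0 0 0 0.05; 0 0 5.5 0 0 0 0.05; 0 0 7 0 0 0 0.05' 90
python3 -m handwheel '0 0 1.5 0 0 0 0.05; 0 0 3 0 0 0 0.05; 0 0 4.5 0 0 0 0.05; 0 0 6 0 0 0 0.05; 0 0 7 0 0 0 0.05; 0 0 8 0 0 0 0.05; 0 0 8.5 0 0 0 0.05; 0 0 8.5 0 0 0 0.05'
```

```text
time_s: 10.0
position: [0.492, 0.2478, 0.1596]
tool_rot: [[-0.983, 0.184, -0.0], [0.184, 0.983, -0.0], [0.0, -0.0, -1.0]]
ft_force: [0.1, -0.8, -5.2]
grip_width: 0.0167
gripper_force: 87.9
time_s: 10.67
position: [0.4923, 0.2479, 0.2447]
tool_rot: [[-0.983, 0.184, 0.002], [0.184, 0.983, 0.0], [-0.002, 0.001, -1.0]]
ft_force: [0.8, -0.0, -4.6]
grip_width: 0.0167
gripper_force: 88.1
```

```bash
python3 -m handwheel '0.1 -1 0 0 0 -0.5 0.05; 0.2 -3 0 0 0 -1 0.05; 0.4 -6 0 0 0 -1.5 0.05; 0.5 -9.5 0 0 0 -2 0.05; 0.6 -13 0 0 0 -2.5 0.05; 0.8 -17 0 0 0 -3 0.05; 1 -20.5 0 0 0 -3 0.05; 1 -24 0 0 0 -3 0.05'
python3 -m handwheel '0.1 -3.5 0 0 0 -0.5 0.05; 0.3 -7 0 0 0 -1 0.05; 0.5 -10.5 0 0 0 -1.5 0.05; 0.6 -14 0 0 0 -2 0.05; 0.8 -17.5 0 0 0 -2.5 0.05; 0.9 -20 0 0 0 -3 0.05; 1 -22 0 0 0 -3.2 0.05; 1 -23 0 0 0 -3.2 0.05'
python3 -m handwheel '0 0 -1 0 0 0 0.05; 0 0 -2 0 0 0 0.05; 0 0 -3 0 0 0 0.05; 0 0 -4 0 0 0 0.05; 0 0 -4 0 0 0 0.05; 0 0 -4 0 0 0 0.05'
python3 - <<'E'
from h import *
o=[]
for n in("side","top"):
    d=cam(n); np.save(n+"3.npy",d,allow_pickle=True)
    u,v=map(int,proj(d,[.51,-.22,.1])); w,h=(70,75) if n=="side" else (50,54)
    print(n,u-w,v-h,w,h); o.append(cv2.resize(d["color"][v-h:v+h,u-w:u+w],None,fx=400/(2*w),fy=400/(2*w),interpolation=cv2.INTER_CUBIC)[:428])
print([x.shape for x in o]); k=min(x.shape[0] for x in o)
save("s3.png",np.clip(np.hstack([x[:k] for x in o])*1.7,0,255).astype(np.uint8))
E
```

```text
time_s: 11.33
position: [0.5015, 0.0055, 0.2427]
tool_rot: [[-0.972, 0.236, -0.001], [0.236, 0.972, 0.0], [0.001, -0.0, -1.0]]
ft_force: [0.6, -0.2, -2.7]
grip_width: 0.0164
gripper_force: 88.2
time_s: 12.0
position: [0.5113, -0.2249, 0.2422]
tool_rot: [[-0.957, 0.292, -0.002], [0.292, 0.957, 0.0], [0.002, -0.0, -1.0]]
ft_force: [0.4, -0.5, -5.4]
grip_width: 0.0166
gripper_force: 88.2
time_s: 12.5
position: [0.5117, -0.2217, 0.2029]
tool_rot: [[-0.957, 0.288, -0.001], [0.288, 0.957, 0.001], [0.002, 0.001, -1.0]]
ft_force: [0.5, 0.7, -3.7]
grip_width: 0.0162
gripper_force: 88.1
side 221 193 70 75
top 302 182 50 54
[(428, 400, 3), (428, 400, 3)]
```

View pics/s3.png

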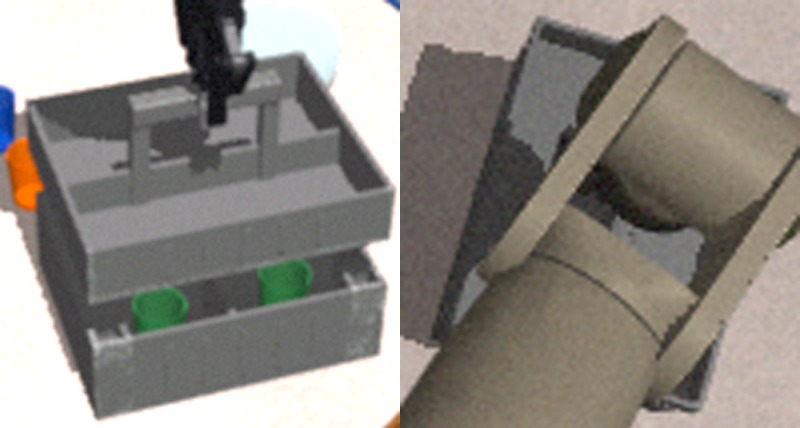

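```bash
cat > k.py <<'E'
from j import *
s=np.load("side3.npy",allow_pickle=True).item(); t=np.load("top3.npy",allow_pickle=True).item()
q=lambda x,y:(221+(x+.5)*.35-.5,193+(y+.5)*.35-.5)
r=lambda x,y:(302+(x-400+.5)*.25-.5,182+(y+.5)*.25-.5)
E
python3 - <<'E'
from k import *
b=.114
U=[[.12,.095,b+.064],[.12,-.095,b+.064],[-.12,-.095,b+.064],[-.12,.095,b+.064],[-.06,.009,b+.118],[.06,.009,b+.118],[-.06,-.009,b+.118],[.06,-.009,b+.118]]
p=[(303,54),(394,187),(86,252),(28,101),(130,98),(277,70),(135,110),(284,82)]
o=[(s,q(*a),m) for a,m in zip(p,U)]
for oo in(o[:4],o[4:],o):
  x,e=joint(oo,[.51,-.22,-.3]); print("upper side",x[:2].round(4),np.degrees(x[2]).round(2),e)
p=[(542,17),None,(700,410),(437,340)]
o=[(t,r(*a),m) for a,m in zip(p,U) if a]
x,e=joint(o,[.51,-.22,-.3]); print("upper top",x[:2].round(4),np.degrees(x[2]).round(2),e)
# lower near outer rim corners in side
M=[[.12,-.095,.08],[-.12,-.095,.08],[-.12,-.095,0],[.12,-.095,0]]
o=[(s,q(*a),m) for a,m in zip([(386,258),(88,337),(99,419),(380,354)],M)]
x,e=joint(o,[.51,-.22,-.3]); print("lower side",x[:2].round(4),np.degrees(x[2]).round(2),e)
E
```

```text
upper side [ 0.5088 -0.2224] -16.93 [[0.1, -1.6], [0.8, 0.9], [-0.0, 0.3], [-1.0, -0.7]]
upper side [ 0.508  -0.2264] -16.12 [[-0.7, -0.2], [0.1, -0.4], [-0.0, 0.4], [0.7, 0.1]]
upper side [ 0.5081 -0.2248] -16.98 [[0.6, -1.1], [1.3, 1.6], [0.3, 1.1], [-0.6, -0.1], [-1.1, -0.9], [-0.1, -0.5], [-0.5, -0.2], [0.4, -0.1]]
upper top [ 0.5067 -0.2187] -16.85 [[-1.0, 0.1], [-0.0, 1.3], [1.0, -2.2]]
lower side [ 0.516  -0.2168] -16.89 [[0.4, 6.7], [1.9, 1.5], [-1.2, -1.9], [-0.6, -1.9]]
```

```bash
python3 -m handwheel '0.1 0 -0.5 0 0 0 0.05; 0.2 -0.1 -1 0 0 0 0.05; 0.3 -0.1 -1.7 0 0 0 0.05; 0.3 -0.1 -2.4 0 0 0 0.05; 0.3 -0.1 -3 0 0 0 0.05; 0.3 -0.1 -3.3 0 0 0 0.05; 0.3 -0.1 -3.3 0 0 0 0.05'
python3 -m handwheel '0 0 -0.2 0 0 0 0.05; 0 0 -0.4 0 0 0 0.05; 0 0 -0.6 0 0 0 0.05; 0 0 -0.6 0 0 0 0.05'
```

```text
time_s: 13.18
position: [0.5148, -0.2229, 0.1693]
tool_rot: [[-0.957, 0.289, -0.001], [0.289, 0.957, 0.001], [0.002, 0.001, -1.0]]
ft_force: [-0.6, 0.1, -4.7]
grip_width: 0.0165
gripper_force: 88.3
time_s: 13.52
position: [0.515, -0.2231, 0.164]
tool_rot: [[-0.957, 0.289, -0.0], [0.289, 0.957, 0.0], [0.0, 0.0, -1.0]]
ft_force: [0.1, 0.8, -4.0]
grip_width: 0.0165
gripper_force: 88.3
```

```bash
python3 -m handwheel '0 0 -0.2 0 0 0 0.05; 0 0 -0.3 0 0 0 0.05; 0 0 -0.4 0 0 0 0.05; 0 0 -0.4 0 0 0 0.05'
python3 -m handwheel '0 0 -0.1 0 0 0 0.05; 0 0 -0.2 0 0 0 0.05; 0 0 -0.3 0 0 0 0.05; 0 0 -0.3 0 0 0 0.05'
```

```text
time_s: 13.85
position: [0.5151, -0.2231, 0.1601]
tool_rot: [[-0.957, 0.289, -0.0], [0.289, 0.957, 0.0], [0.0, 0.0, -1.0]]
ft_force: [0.1, -0.3, -4.3]
grip_width: 0.0164
gripper_force: 88.3
time_s: 14.18
position: [0.5151, -0.223, 0.1571]
tool_rot: [[-0.957, 0.289, -0.0], [0.289, 0.957, 0.0], [0.0, 0.0, -1.0]]
ft_force: [-0.6, -0.2, -3.7]
grip_width: 0.0164
gripper_force: 88.3
```

```bash
python3 -m handwheel '0 0 -0.1 0 0 0 0.05; 0 0 -0.2 0 0 0 0.05; 0 0 -0.25 0 0 0 0.05; 0 0 -0.25 0 0 0 0.05'
python3 - <<'E'
from h import *
d=cam("side"); np.save("side4.npy",d,allow_pickle=True)
save("s4.png",np.clip(cv2.resize(d["color"][190:350,210:400],None,fx=3.7,fy=3.7,interpolation=cv2.INTER_CUBIC)*1.6,0,255).astype(np.uint8))
E
```

```text
time_s: 14.52
position: [0.5152, -0.2232, 0.1552]
tool_rot: [[-0.957, 0.289, 0.0], [0.289, 0.957, -0.0], [-0.0, -0.0, -1.0]]
ft_force: [-1.2, 0.1, 0.7]
grip_width: 0.0164
gripper_force: 89.0
```

View pics/s4.png

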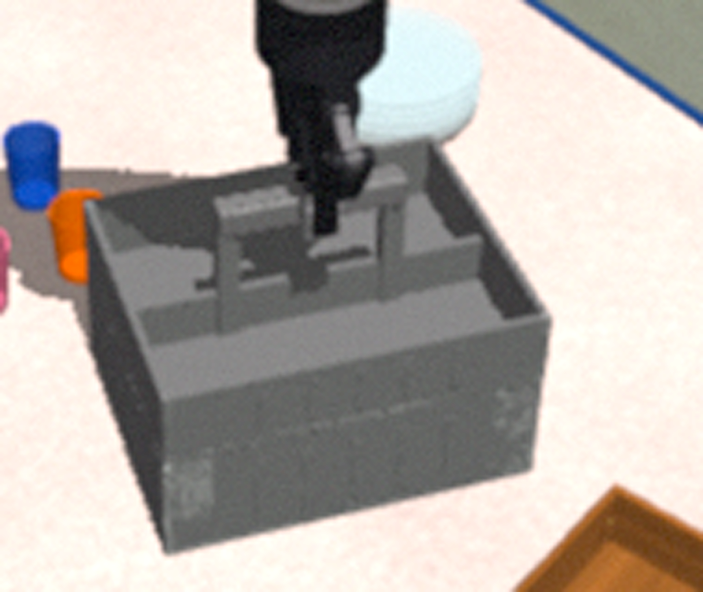

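The trays meet flush all along the near wall, seam from about (190,450) to (540,400), and the weight has just come off the wrist. I press slightly to confirm, then release.

```bash
python3 -m handwheel '0 0 -0.1 0 0 0 0.05; 0 0 -0.1 0 0 0 0.05; 0 0 -0.1 0 0 0 0.05'
python3 -m handwheel '0 0 0 0 0 0 0.2; 0 0 0 0 0 0 0.4; 0 0 0 0 0 0 0.6; 0 0 0 0 0 0 0.6; 0 0 0 0 0 0 0.6; 0 0 0 0 0 0 0.6'
```

```text
time_s: 14.82
position: [0.5152, -0.2232, 0.1552]
tool_rot: [[-0.957, 0.289, 0.001], [0.289, 0.957, -0.001], [-0.001, -0.001, -1.0]]
ft_force: [-4.2, 2.5, 9.6]
grip_width: 0.0168
gripper_force: 90.3
time_s: 15.32
position: [0.5152, -0.2231, 0.1537]
tool_rot: [[-0.957, 0.289, -0.0], [0.289, 0.957, 0.0], [0.0, 0.0, -1.0]]
ft_force: [-0.6, 0.9, -0.7]
grip_width: 0.0513
gripper_force: 0.0
```

```bash
python3 -m handwheel '0 0 1 0 0 0 0.6; 0 0 3 0 0 0 0.6; 0 0 5 0 0 0 0.6; 0 0 8 0 0 0 0.6; 0 0 11 0 0 0 0.6; 0 0 14 0 0 0 0.6; 0 0 16 0 0 0 0.6; 0 0 16 0 0 0 0.6'
python3 -m handwheel '-1 2 0 0 0 0 0.6; -2 5 0 0 0 0 0.6; -3 8 0 0 0 0 0.6; -4 11 0 0 0 0 0.6; -5 14 0 0 0 0 0.6; -6 17 0 0 0 0 0.6; -6 19 0 0 0 0 0.6; -6 20 0 0 0 0 0.6'
python3 - <<'E'
from h import *
o=[]
for n,w,h in(("side",75,75),("top",55,55)):
    d=cam(n); u,v=map(int,proj(d,[.51,-.22,.08]))
    o.append(cv2.resize(d["color"][v-h:v+h,u-w:u+w],(400,400),interpolation=cv2.INTER_CUBIC))
save("s5.png",np.clip(np.hstack(o)*1.7,0,255).astype(np.uint8))
E
```

```text
time_s: 15.98
position: [0.5159, -0.2236, 0.3193]
tool_rot: [[-0.957, 0.289, 0.007], [0.289, 0.957, -0.005], [-0.009, -0.003, -1.0]]
ft_force: [0.6, -0.5, 0.4]
grip_width: 0.0514
gripper_force: 0.0
time_s: 16.65
position: [0.4543, -0.021, 0.3142]
tool_rot: [[-0.958, 0.287, 0.0], [0.287, 0.958, 0.0], [-0.0, 0.0, -1.0]]
ft_force: [0.8, 0.2, -0.6]
grip_width: 0.0515
gripper_force: 0.0
```

View pics/s5.png

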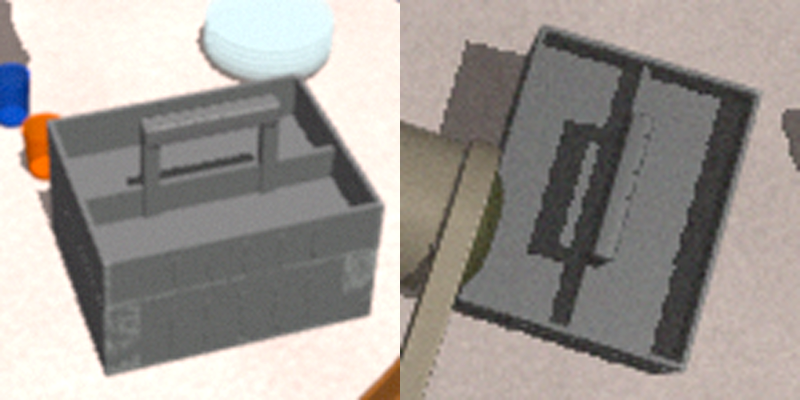

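The upper tray sits flush and level on the lower one, with the seam closed from about (107,300) to (380,245) in the side half, and the arm is clear.

```bash
python3 -c "
from rig import env
print(env.close_job())"
```

```text
the job is handed in; nothing more can be done
None
```

The job is handed in: the glass was standing upright on the coaster in the last clear picture, before the tray covered it; the upper tray is seated flush on the compartment tray and the arm is clear; the hand-in returned no verdict.

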